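# Tap the egg stand to the middle of its plinth

### The arm

A 7-joint arm with a two-finger parallel gripper is mounted at the origin on a cart in front of the work surface, level with it; the furniture and walls round the work are solid. World frame = base frame: x ahead of the robot, y to its left, z up, the work surface at z = 0. Lengths are in m, angles in rad, forces in N, time in s.
With the tool pointing down it reaches from about 0.4 to 0.85 m from the base axis. Payload 10.4 kg.
Tool frame: the origin (TCP) lies at the very end of the fingers, on their centre line; the grasp point (between the pads) lies 19 mm behind it (manip.tcp_to_grasp is the distance from the TCP to the grasp point, in m); x points along the fingers, y is the direction in which the jaws open and shut, and the axes are right-handed (so a half turn about x gives the same grasp; the last joint's range is limited). The gripper opens to 85 mm and grips with 20 to 120 N. Pads are 22 mm wide; open, the fingers measure 114 mm over their backs; the gripper's body (76 mm by 85 mm) begins 54 mm behind the grasp point. The pads swing forward as they close: fully open they stand 13 mm farther back than shut.
Start: joints at [-1.246, 0.332, -0.065, 1.46, 0.022, 1.35, -0.088], TCP at [0.213, 0.588, 0.231] pointing down, gripper open.
Joint ranges: [-2.6, 2.6], [-0.5, 2.12], [-1.47, 1.34], [0.16, 2.42], [-1.27, 4.41], [0.06, 2.06], [-2.6, 2.6]. Speed limits (rad/s): [2.22, 2.22, 2.79, 2.79, 3.14, 3.14, 3.14].

### API

Orientations are given as a unit quaternion [x, y, z, w].
In Python, from workcell import manip, cams, hand_in gives the robot as it stands.
- The arm moves only by the shell command python3 -m handwheel 'ROWS' [FORCE]. ROWS is text: rows parted by semicolons, each of 7 numbers parted by spaces: the shift along the tool's x, y, z in mm, then the turn, a rotation vector about the tool's x, y, z in rad, then the finger opening in mm, from 0 to 85.4. A call has 1 to 8 rows; each row shifts and turns the commanded pose from where the row before left it, along the tool's axes as they then stand; what a row does not reach is not made up. A row lasts 1/10 s, in which the tool goes at most 50 mm and 8.59 degrees, less where a joint would pass 70% of its speed; a pose out of reach is approached as far as the arm can. A call with a gripper value outside its range is refused whole. The fingers move at their own pace and stop on an object; FORCE is the grip in N (left out, the last holds). Time passes only in rows, so rows that do not move let the fingers close. It gives the time, the measured TCP pose, the force and the opening at its end, in the units of the state.
- manip.get_obs(): the state, without advancing time (a new reading comes with each control period).
- cams.camera(name): name is "side" or "top" or "wrist"; returns a dict with "color" (384x512x3 uint8, blue, green, red), "depth" (384x512 float32, m along the optical axis (not along the pixel's ray), 0 where there is no reading), "camera_matrix" (3x3 intrinsics, pixels), "origin" and "attitude" of the camera in the world; the wrist camera has in their place "T_tool_cam" (4x4, takes a point from camera to tool coordinates, whose origin is the TCP and whose axes are the tool frame's). Camera axes: x right, y down, z forward; pixel columns grow to the right and rows downward; lengths in m; the calibration is good to about 2 mm. A picture is of the moment at which its call begins: read the wrist's pose just before it.
- hand_in(): hands the job in, once; it reports no verdict.
Trained networks look in the newest picture that a camera, given by its name, has taken for a name from the list of things; names that differ only in an ending like _2 or _b are one class to them, and where a whole thing is asked for, a point or a joint stands for the part that bears it (a point fixed in the world has none). Each returns a list of dicts, best first, with "conf" (0 to 1); they miss things now and then, are a little off and sometimes report something else, mostly with a low value. They report only what shows in the picture. A call takes as long as a camera call. They do not tell look-alikes from the thing itself.
- cams.recognise(camera, thing): "box" ([left, top, width, height] in pixels, round what is visible of it).
- cams.outline_of(camera, thing): "region" (384x512 bool, what is visible of it) and "box" ([left, top, width, height] in pixels, round what is visible of it).
The state is a dict: "clock": time; "joint_pos": joint angles; "joint_velocities": joint speeds; "tau": joint torques, N m; "position": TCP position; "ee_rot": TCP orientation; "ft_force": force on the tool from outside, world axes, zero at the start; "torque": the same for the moment, N m; "grip_width": opening from 0.0 (shut) to 1.0 (fully open).
Only numpy, scipy, OpenCV 4.12 (cv2) and the standard library are available. Lean on these libraries where they do the work, as an engineer would, in place of code of your own. Each camera call takes 0.05 s, during which the arm holds its last target.

### The job

The little wooden stand with the bird's egg in it stands too near the edge of the round display plinth. With light taps or gentle pushes of the fingers against the stand, slide it until its foot is centred on the plinth, wholly inside the inlaid brass ring, with the egg still sitting in its cup. Do not pinch, lift or tip the stand, do not touch the egg, and leave the things round about where they are.

Things in the scene. Friction and masses are not known exactly. Their poses are not given: they have to be found in the camera images.
- plinth_top (a point): centre of the flat top of a round, turned dark wooden display plinth that is fixed to the worktop. The top is 84 mm across and 40 mm above the worktop (the foot of the plinth is 100 mm across). A thin brass ring, 54 mm inside diameter, is inlaid in the top round its centre, flush with the wood. z up.
- egg_stand: loose turned stand of light wood, about 70 g, off centre on the plinth's top. Foot 44 mm across (widest part), 6 mm thick; waist 16 mm across; above it a shallow cup, rim 23 mm across at 20 mm height. Origin: centre of the foot's underside; z up its axis. It slides at under 2 N and stops when a gentle push (a few cm/s) low on the foot stops; a sharp knock or a push high up may tip it or shed the egg.
- egg_center (a point): centre of a pale bird's egg (rigid), 24 mm across and 30 mm tall, 18 g, that sits loosely, blunt end down, in the stand's shallow cup. This point lies 12 mm above the egg's lower end; the egg's top is about 48 mm above the underside of the stand's foot. It rocks and may fall out when the stand is knocked or tipped.
- egg_seat (a point): point on the stand's axis, 30 mm above the underside of its foot, where the egg's centre lies while it is properly seated
- vial: bystander, to be left alone: glass vial with a white screw cap, 32 mm across and 73 mm high; loose on the worktop round the plinth. Origin: centre of its underside
- cork: bystander, to be left alone: tapered cork, 29 mm across and 24 mm high; loose on the worktop round the plinth. Origin: centre of its underside
- tin: bystander, to be left alone: flat round tin with a green lid, 67 mm across and 24 mm high; loose on the worktop round the plinth. Origin: centre of its underside
- tag: bystander, to be left alone: small cream tag block, 25x60x9 mm; loose on the worktop round the plinth. Origin: centre of its underside
- lid: bystander, to be left alone: flat cream screw lid, 41 mm across and 12 mm high; loose on the worktop round the plinth. Origin: centre of its underside
- jar_lid: bystander, to be left alone: small cream lid, 28 mm across and 13 mm high; loose on the worktop round the plinth. Origin: centre of its underside
Not all that is in view belongs to the job. Several things have the shape of the egg_stand; the one meant has the colours described above. Of the things that look like the part that bears plinth_top, take the one that is farthest to the robot's right at the start.

How it is judged:
By the outcome, as a careful person would: the job done as asked, in the order asked, and still so for the second after the job is handed in, with the robot touching nothing.
It also fails if it takes over 45 s, if anything falls off the work surface, if the arm or the gripper's body presses on something with over 40 N, if the wrist force passes 120 N, or if a joint passes its speed limit or range.

## Working session

There is one attempt and no reset: what is moved stays moved. The work goes in short steps, Python scripts to look and compute and a shell command to move; the robot and the scene stay as the last step left them, time stands still between calls to the robot, and variables do not carry over. Pictures are saved under pics/ and viewed, and the job is handed in when it is done.

```bash
mkdir -p pics; ls; cat > h.py <<'E'
import numpy as np, cv2
from scipy.spatial.transform import Rotation as R
from workcell import manip, cams
def toolT():
    o=manip.get_obs(); T=np.eye(4); T[:3,:3]=R.from_quat(o['ee_rot']).as_matrix(); T[:3,3]=o['position']; return T
def grab(name,save=None):
    T=toolT(); c=cams.camera(name)
    if name=='wrist': c['T']=T@np.array(c['T_tool_cam'])
    else:
        M=np.eye(4); a=np.array(c['attitude'])
        M[:3,:3]=R.from_quat(a).as_matrix() if a.size==4 else a
        M[:3,3]=c['origin']; c['T']=M
    if save: cv2.imwrite('pics/'+save,c['color'])
    return c
def cloud(c):
    K=np.array(c['camera_matrix']); d=c['depth']; v,u=np.indices(d.shape)
    P=np.stack([(u-K[0,2])/K[0,0]*d,(v-K[1,2])/K[1,1]*d,d],-1)
    W=P@c['T'][:3,:3].T+c['T'][:3,3]; W[d==0]=np.nan; return W
E
python3 - <<'E'
from h import *
o=manip.get_obs(); print({k:np.round(v,3) for k,v in o.items()}); print(manip.tcp_to_grasp)
print(R.from_quat(o['ee_rot']).as_matrix().round(3))
for n in ['side','top','wrist']:
    c=grab(n,n+'0.png'); print(n,c['T'].round(3).tolist(),np.array(c['camera_matrix']).tolist())
    for t in ['plinth_top','egg_stand','egg_center','vial','tin','cork','tag','lid','jar_lid']:
        r=cams.recognise(n,t); print(t,[(np.round(x['box']).tolist(),round(x['conf'],2)) for x in r])
E
```

```text
pics
{'clock': np.float64(0.0), 'joint_pos': array([-1.246,  0.333, -0.065,  1.461,  0.022,  1.35 , -0.089]), 'joint_velocities': array([ 0.002, -0.   , -0.001, -0.001,  0.001, -0.   , -0.001]), 'tau': array([-0.0000e+00, -6.2543e+01,  4.9000e-02, -3.9162e+01,  1.6000e-02,
        1.0000e-02,  0.0000e+00]), 'position': array([0.213, 0.587, 0.231]), 'ee_rot': array([ 0.122,  0.697, -0.123,  0.696]), 'ft_force': array([ 0.276,  1.099, -0.291]), 'torque': array([-0.06 , -0.013, -0.025]), 'grip_width': np.float64(0.999)}
0.0187
[[-0.     0.341  0.94 ]
 [-0.001  0.94  -0.341]
 [-1.    -0.001  0.   ]]
side [[-0.956, -0.191, 0.224, 0.301], [-0.294, 0.597, -0.747, 0.571], [0.009, -0.78, -0.626, 0.618], [0.0, 0.0, 0.0, 1.0]] [[349.9959121409622, 0.0, 257.2810642426306], [0.0, 349.9959121409622, 191.58490869007758], [0.0, 0.0, 1.0]]
plinth_top [([239.0, 188.0, 35.0, 32.0], 0.93), ([238.0, 249.0, 47.0, 42.0], 0.7)]
egg_stand [([316.0, 199.0, 9.0, 16.0], 0.48), ([258.0, 194.0, 15.0, 8.0], 0.46)]
egg_center [([260.0, 175.0, 8.0, 18.0], 0.51)]
vial [([254.0, 156.0, 16.0, 26.0], 0.58)]
tin [([267.0
[... 651 characters left out ...]
1.0], 0.53)]
egg_center [([281.0, 189.0, 19.0, 22.0], 0.68)]
vial [([339.0, 166.0, 19.0, 20.0], 0.81)]
tin [([231.0, 217.0, 36.0, 31.0], 0.79), ([281.0, 187.0, 21.0, 26.0], 0.6)]
cork [([289.0, 138.0, 17.0, 9.0], 0.7)]
tag [([236.0, 151.0, 28.0, 20.0], 0.56)]
lid [([306.0, 222.0, 18.0, 22.0], 0.92)]
jar_lid [([217.0, 178.0, 19.0, 15.0], 0.75), ([237.0, 148.0, 26.0, 22.0], 0.33)]
wrist [[0.34, 0.901, 0.269, 0.146], [0.94, -0.326, -0.097, 0.611], [0.0, 0.286, -0.958, 0.373], [0.0, 0.0, 0.0, 1.0]] [[337.87580181033906, 0.0, 252.90108170550357], [0.0, 337.87580181033906, 190.10162133601258], [0.0, 0.0, 1.0]]
plinth_top []
egg_stand []
egg_center []
vial []
tin []
cork []
tag []
lid []
jar_lid []
```

```bash
python3 - <<'E'
import cv2
a=cv2.imread('pics/top0.png')[120:300,140:370]; cv2.imwrite('pics/top0z.png',cv2.resize(a,None,fx=3.3,fy=3.3,interpolation=2))
a=cv2.imread('pics/side0.png')[140:310,200:350]; cv2.imwrite('pics/side0z.png',cv2.resize(a,None,fx=3.5,fy=3.5,interpolation=2))
E
```

```text
(no output)
```

View pics/top0z.png

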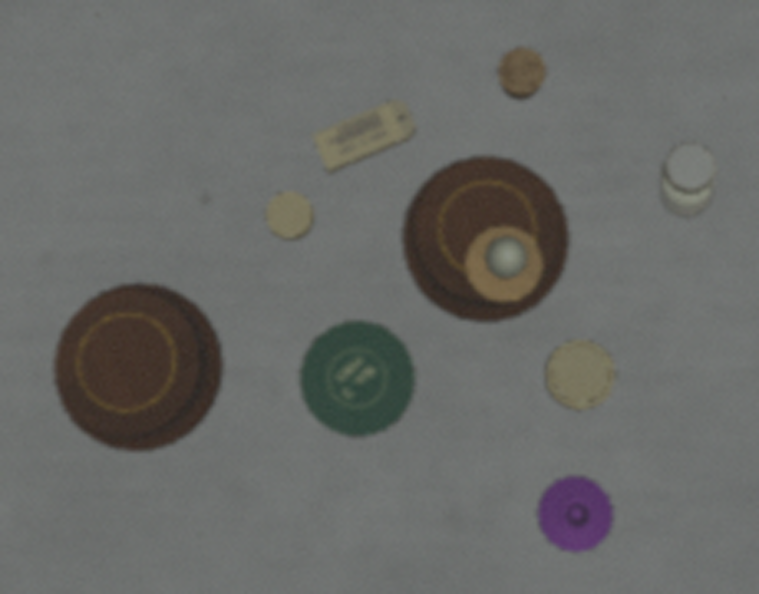

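View pics/side0z.png

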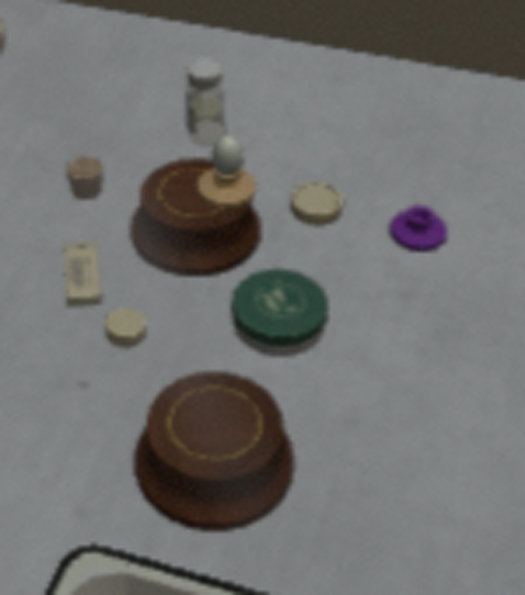

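View pics/top0.png

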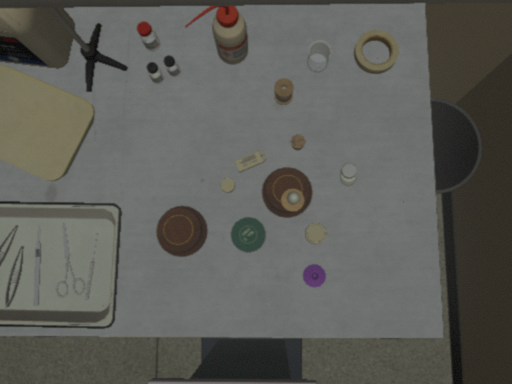

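The top view shows the target plinth, with ring centre near (288,189) and the stand near (293,200). The purple stand and the left plinth are decoys. Next I'll measure positions.

```bash
cat >> h.py <<'E'
def ray(c,u,v,z):
    K=np.array(c['camera_matrix']); d=c['T'][:3,:3]@np.array([(u-K[0,2])/K[0,0],(v-K[1,2])/K[1,1],1]); o=c['T'][:3,3]
    return o+d*(z-o[2])/d[2]
def rect(c,cx,cy,z,half=0.07,px=0.00025):
    # orthorectified patch at height z; rows: x decreasing, cols: y decreasing
    n=int(2*half/px); K=np.array(c['camera_matrix'])
    i,j=np.indices((n,n)); X=cx+half-i*px; Y=cy+half-j*px
    P=np.stack([X,Y,np.full_like(X,z)],-1)-c['T'][:3,3]; Q=P@c['T'][:3,:3]; q=Q@K.T
    return cv2.remap(c['color'],(q[...,0]/q[...,2]).astype(np.float32),(q[...,1]/q[...,2]).astype(np.float32),cv2.INTER_CUBIC)
E
python3 - <<'E'
from h import *
c=grab('top'); W=cloud(c)
print('ring',ray(c,287.6,189.1,.04),'foot',ray(c,293,200,.046))
ims=[]
p=ray(c,287.6,189.1,.04)
im=rect(c,p[0],p[1],.04,px=.0003); im=np.clip(im.astype(float)*1.6,0,255).astype(np.uint8); cv2.imwrite('pics/rect0.png',cv2.resize(im,(560,560))); print(p[:2])
for n,u,v,z in [('vial',348,170,.073),('cork',297.5,141,.024),('tin',248,234,.024),('tag',250,161,.009),('lid',315.5,233,.012),('jar',227.5,185,.013),('plinth2',178,230,.04)]:
    print(n,ray(c,u,v,z).round(3))
# depth plane heights
for u,v in [(280,182),(293,200),(283,195),(240,234)]: print(W[v,u].round(4))
E
```

```text
ring [ 0.50912866 -0.10620056  0.04      ] foot [ 0.48729487 -0.11602112  0.046     ]
[ 0.50912866 -0.10620056]
vial [ 0.539 -0.216  0.073]
cork [ 0.608 -0.127  0.024]
tin [ 0.425 -0.03   0.024]
tag [ 0.571 -0.033  0.009]
lid [ 0.428 -0.16   0.012]
jar [0.522 0.011 0.013]
plinth2 [0.431 0.101 0.04 ]
[ 0.5234 -0.0918  0.0373]
[ 0.4813 -0.1142  0.088 ]
[ 0.4966 -0.0972  0.0474]
[ 0.4247 -0.0151  0.0251]
```

View pics/rect0.png

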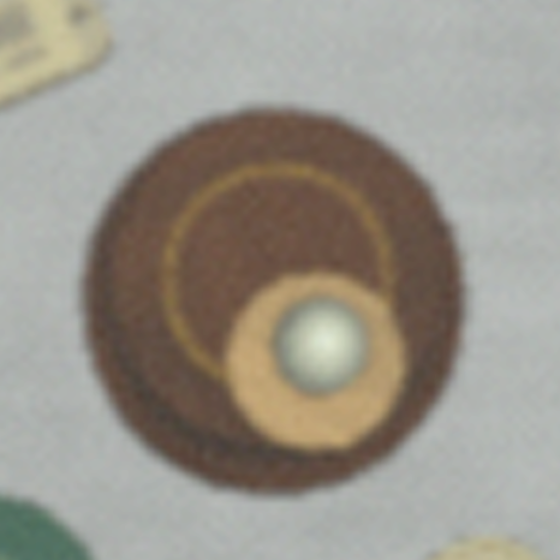

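The stand foot centre is at about (0.488, -0.115) and the ring centre at about (0.510, -0.106), so it needs a ~24 mm push along a heading of about 22°. I'll carry the arm over at height first.

```bash
python3 -m handwheel '0 -25 40 0 0 0 18; 0 -25 40 0 0 0 18; 0 -25 40 0 0 0 18; 0 -25 40 0 0 0 18; 0 -25 40 0 0 0 18; 0 -25 40 0 0 0 18; 0 -25 40 0 0 0 18; 0 -25 40 0 0 0 18' 20
cat > go.py <<'E'
from h import *; import sys
x,y,z,ang=map(float,sys.argv[1:5])  # tool z heading deg
T=toolT(); d=np.deg2rad(ang); zz=np.array([np.cos(d),np.sin(d),0]); xx=np.array([0,0,-1.]); G=np.stack([xx,np.cross(zz,xx),zz],1)
print('shift mm (tool)',(T[:3,:3].T@(np.array([x,y,z])-T[:3,3])*1000).round(1),'turn',R.from_matrix(T[:3,:3].T@G).as_rotvec().round(3))
o=manip.get_obs();print(o['position'].round(4),o['ft_force'].round(2),o['grip_width'].round(3),o['clock'])
E
python3 go.py 0.446 -0.132 0.15 22.3
```

```text
clock: 2.35
position: [0.4466, 0.2888, 0.2316]
ee_rot: [0.123, 0.696, -0.122, 0.697]
ft_force: [1.2, -0.1, 0.3]
grip_width: 0.212
shift mm (tool) [  81.4 -395.9  142.8] turn [-0.737  0.001 -0.001]Traceback (most recent call last):
  File "go.py", line 5, in <module>
    o=manip.get_obs();print(o['position'].round(4),o['ft_force'].round(2),o['grip_width'].round(3),o['clock'])
                                                                          ^^^^^^^^^^^^^^^^^^^^^
AttributeError: 'float' object has no attribute 'round'
```

```bash
sed -i "s/o\['grip_width'\].round(3)/o['grip_width']/" go.py
python3 -m handwheel '0 -44 16 0 0 0 18; 0 -44 16 0 0 0 18; 0 -44 16 0 0 0 18; 0 -44 16 0 0 0 18; 0 -44 16 0 0 0 18; 0 -44 16 0 0 0 18; 0 -44 16 0 0 0 18; 0 -44 16 0 0 0 18'
python3 -m handwheel '0 0 0 -0.12 0 0 18; 0 0 0 -0.12 0 0 18; 0 0 0 -0.12 0 0 18; 0 0 0 -0.12 0 0 18; 0 0 0 -0.12 0 0 18; 0 0 0 -0.12 0 0 18'
python3 go.py 0.446 -0.132 0.15 22.3
python3 - <<'E'
from h import *
c=grab('wrist','w1.png'); print(c['T'].round(3))
E
```

```text
clock: 3.15
position: [0.4457, -0.0859, 0.2316]
ee_rot: [0.123, 0.696, -0.122, 0.697]
ft_force: [1.3, 0.9, -0.5]
grip_width: 0.213
clock: 3.75
position: [0.446, -0.0841, 0.2314]
ee_rot: [-0.132, 0.694, 0.133, 0.695]
ft_force: [-0.2, -0.2, -0.2]
grip_width: 0.21
shift mm (tool) [ 81.4 -44.6 -17.7] turn [-0.012  0.    -0.   ]
[ 0.446  -0.0841  0.2314] [-0.18 -0.22 -0.21] 0.2100767931490153 3.75
[[-0.369  0.891  0.266  0.379]
 [ 0.929  0.354  0.106 -0.112]
 [ 0.     0.286 -0.958  0.373]
 [ 0.     0.     0.     1.   ]]
```

View pics/w1.png

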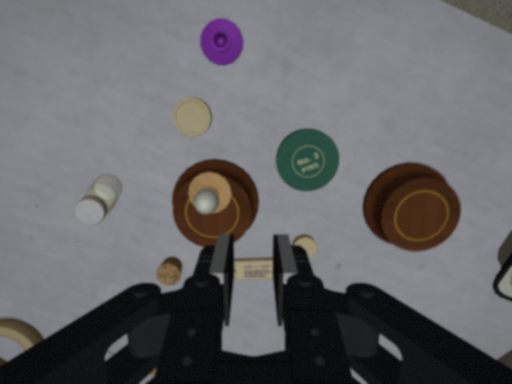

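The wrist view shows the stand at (208,195) on the plinth, with the ring at (211,210) partly hidden by it. I'll measure here as well as a cross-check.

```bash
python3 - <<'E'
from h import *
c=grab('wrist')
for i,z in enumerate([.04,.046]):
    im=rect(c,.51,-.106,z); im=np.clip(im.astype(float)*1.6,0,255).astype(np.uint8); cv2.imwrite(f'pics/wr{i}.png',im); print(im.shape)
E
```

```text
(560, 560, 3)
(560, 560, 3)
```

View pics/wr0.png

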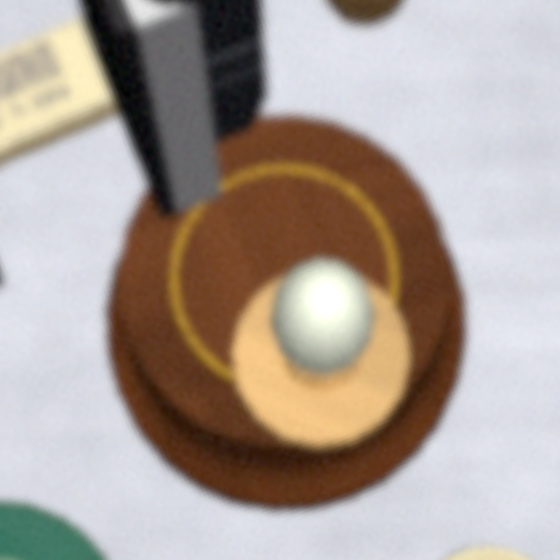

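View pics/wr1.png

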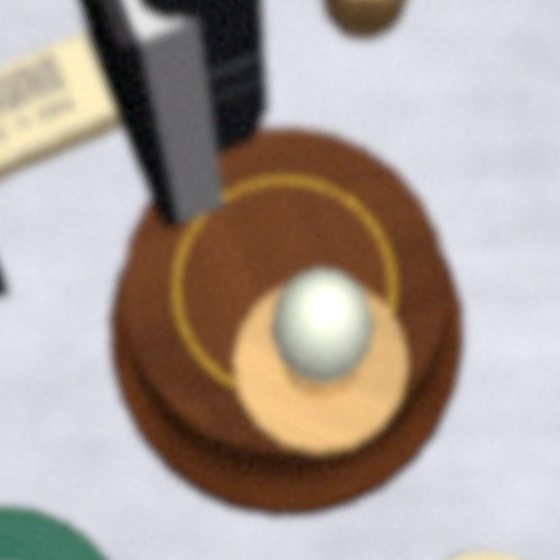

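The two cameras agree to about 1 mm: ring centre (0.510, -0.107), foot (0.488, -0.116). I'll go behind the stand and down.

```bash

python3 -m handwheel '0 -15 -6 0 0 0 18; 0 -15 -6 0 0 0 18; 0 -15 -6 -0.01 0 0 18; 40 0 0 0 0 0 18; 40 0 0 0 0 0 18; 40 0 0 0 0 0 18; 0 0 0 0 0 0 18'
python3 go.py 0.4463 -0.1327 0.0418 22.3
```

```text
clock: 4.55
position: [0.4425, -0.1321, 0.1075]
ee_rot: [-0.133, 0.697, 0.134, 0.692]
ft_force: [-0.1, 0.7, 0.3]
grip_width: 0.211
shift mm (tool) [65.7 -2.2  3.8] turn [-0.01  -0.007 -0.003]
[ 0.4425 -0.1321  0.1075] [-0.06  0.68  0.32] 0.2105735725081176 4.55
```

```bash

python3 -m handwheel '20 -0.5 1 -0.01 -0.007 -0.003 18; 20 -0.5 1 0 0 0 18; 15 -0.5 1 0 0 0 18; 6 -0.5 0 0 0 0 18; 0 0 0 0 0 0 18; 0 0 0 0 0 0 18'
python3 go.py 0.4463 -0.1327 0.0418 22.3
python3 - <<'E'
from h import *
c=grab('wrist','w2.png'); s=grab('side')
a=s['color'][160:240,210:310]; cv2.imwrite('pics/s2.png',cv2.resize(a,None,fx=6,fy=6,interpolation=2))
E
```

```text
clock: 5.15
position: [0.4503, -0.1333, 0.0516]
ee_rot: [-0.138, 0.69, 0.137, 0.697]
ft_force: [0.1, 0.5, -0.1]
grip_width: 0.21
shift mm (tool) [ 9.8  2.1 -3.6] turn [0.002 0.008 0.003]
[ 0.4503 -0.1333  0.0516] [ 0.12  0.48 -0.05] 0.2097066082958798 5.15
```

View pics/w2.png

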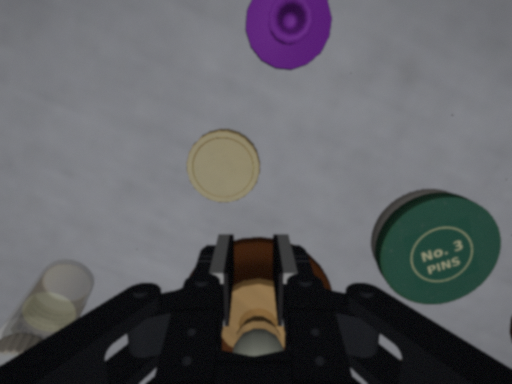

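View pics/s2.png

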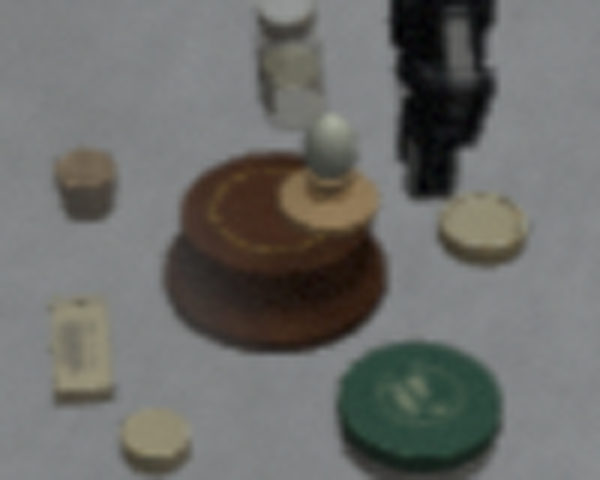

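```bash

python3 -m handwheel '4 1 0 0 0.008 0.003 18; 4 1 0 0 0 0 18; 1 0 0 0 0 0 18; 0 0 0 0 0 0 18; 0 0 0 0 0 0 18'
python3 go.py 0.4813 -0.1185 0.0418 22.3
```

```text
clock: 5.75
position: [0.4487, -0.1314, 0.0413]
ee_rot: [-0.138, 0.694, 0.138, 0.693]
ft_force: [0.6, 0.2, -0.2]
grip_width: 0.212
shift mm (tool) [-0.6 -0.5 35. ] turn [ 0.003 -0.001 -0.   ]
[ 0.4487 -0.1314  0.0413] [ 0.63  0.18 -0.16] 0.211582835140354 5.75
```

```bash

python3 -m handwheel '-0.5 0 1.5 0 0 0 18; 0 0 2 0 0 0 18; 0 0 2 0 0 0 18; 0 0 2 0 0 0 18; 0 0 2 0 0 0 18; 0 0 2 0 0 0 18; 0 0 2 0 0 0 18; 0 0 1 0 0 0 18'
python3 go.py 0.4813 -0.1185 0.0418 22.3
python3 - <<'E'
from h import *
s=grab('side')
a=s['color'][160:240,210:310]; cv2.imwrite('pics/s3.png',cv2.resize(a,None,fx=6,fy=6,interpolation=2))
E
```

```text
clock: 6.55
position: [0.4622, -0.1258, 0.0417]
ee_rot: [-0.138, 0.694, 0.138, 0.693]
ft_force: [0.4, -0.4, -0.2]
grip_width: 0.21
shift mm (tool) [-0.1 -0.6 20.4] turn [ 0.003 -0.001 -0.   ]
[ 0.4622 -0.1258  0.0417] [ 0.43 -0.39 -0.22] 0.20980757224420785 6.55
```

View pics/s3.png

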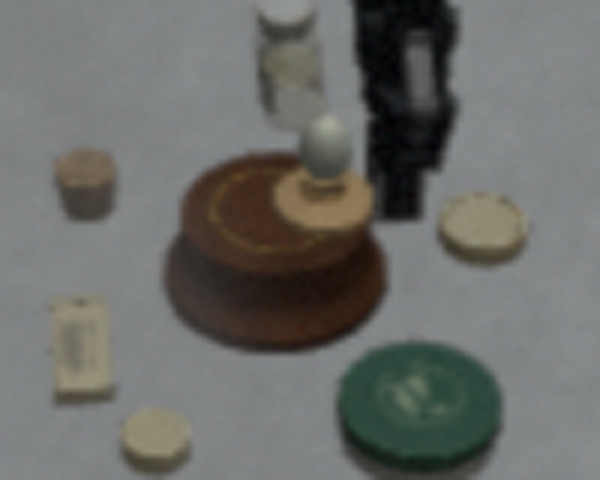

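Contact is made and the stand slides upright. I'll keep pushing.

```bash

python3 -m handwheel '0 0 2 0 0 0 18; 0 0 2 0 0 0 18; 0 0 2 0 0 0 18; 0 0 2 0 0 0 18; 0 0 2 0 0 0 18; 0 0 2 0 0 0 18; 0 0 2 0 0 0 18; 0 0 0 0 0 0 18'
python3 go.py 0.4813 -0.1185 0.0418 22.3
python3 - <<'E'
from h import *
s=grab('side')
a=s['color'][160:240,210:310]; cv2.imwrite('pics/s4.png',cv2.resize(a,None,fx=6,fy=6,interpolation=2))
c=grab('top')
for i,z in enumerate([.04,.046]):
    im=rect(c,.51,-.106,z); im=np.clip(im.astype(float)*1.6,0,255).astype(np.uint8); cv2.imwrite(f'pics/t4_{i}.png',im)
E
```

```text
clock: 7.4
position: [0.4754, -0.1203, 0.0418]
ee_rot: [-0.138, 0.694, 0.138, 0.693]
ft_force: [0.1, 0.8, -0.4]
grip_width: 0.212
shift mm (tool) [-0.  -0.6  6.1] turn [ 0.003 -0.001  0.   ]
[ 0.4754 -0.1203  0.0418] [ 0.09  0.76 -0.36] 0.211804269876183 7.4
```

View pics/s4.png

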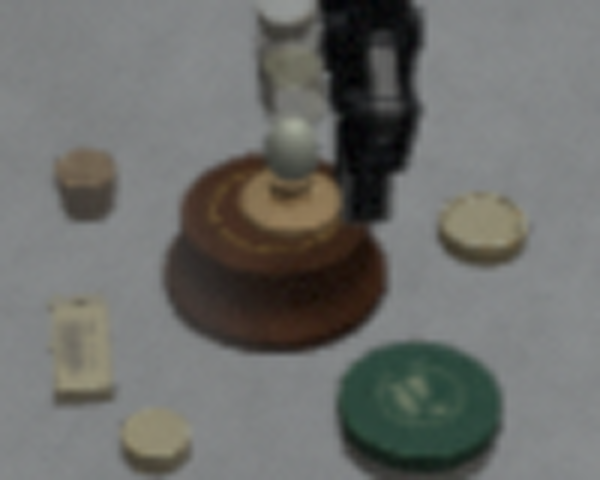

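View pics/t4_1.png

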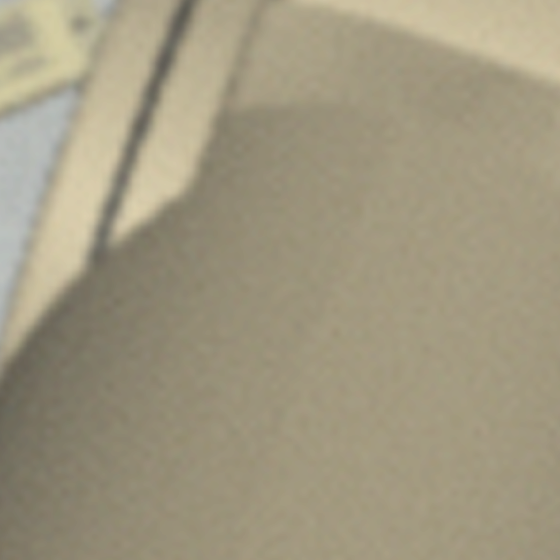

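```bash
python3 - <<'E'
from h import *
c=grab('side')
ims=[]
for i,z in enumerate([.04,.046]):
    im=rect(c,.51,-.106,z,half=.05,px=.00025); ims.append(np.clip(im.astype(float)*1.8,0,255).astype(np.uint8))
cv2.imwrite('pics/sr4.png',np.hstack(ims))
E
```

```text
(no output)
```

View pics/sr4.png

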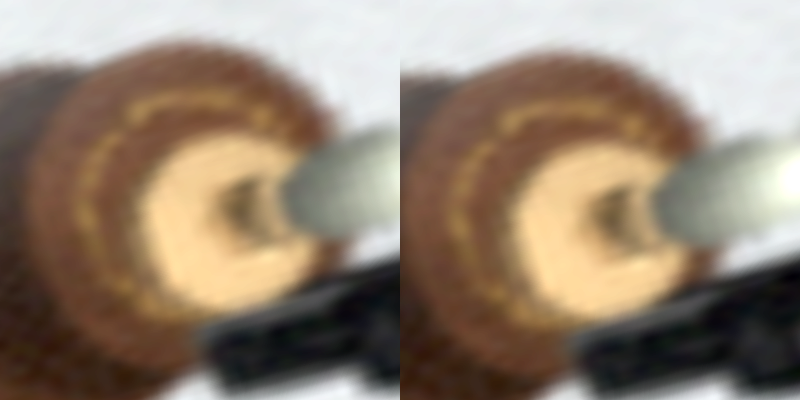

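The side view puts the stand about 6.5 mm short of centre, and the arm's geometry says 6.1 mm. I'll push 6 mm more, then back off.

```bash

python3 -m handwheel '0 0 1.5 0 0 0 18; 0 0 1.5 0 0 0 18; 0 0 1.5 0 0 0 18; 0 0 1.2 0 0 0 18; 0 0 0.6 0 0 0 18; 0 0 0 0 0 0 18'
python3 go.py 0.4813 -0.1185 0.0418 22.3
python3 -m handwheel '0 0 -3 0 0 0 18; 0 0 -6 0 0 0 18; 0 0 -10 0 0 0 18; 0 0 -15 0 0 0 18; -15 0 -15 0 0 0 18; -30 0 -10 0 0 0 18; -40 0 0 0 0 0 18; -40 0 0 0 0 0 18'
python3 -m handwheel '-30 0 -40 0 0 0 18; 0 20 -40 0 0 0 18; 0 0 0 0 0 0 18'
python3 - <<'E'
from h import *
for n in ['wrist','side','top']:
    c=grab(n,n+'5.png'); ims=[]
    for i,z in enumerate([.04,.046]):
        im=rect(c,.51,-.106,z,half=.05,px=.00025); ims.append(np.clip(im.astype(float)*1.8,0,255).astype(np.uint8))
    cv2.imwrite(f'pics/r5{n}.png',np.hstack(ims))
E
```

```text
clock: 8.15
position: [0.481, -0.118, 0.0417]
ee_rot: [-0.138, 0.694, 0.138, 0.693]
ft_force: [-0.7, 0.2, -0.0]
grip_width: 0.208
shift mm (tool) [-0.1 -0.6  0.1] turn [ 0.003 -0.001  0.   ]
[ 0.481  -0.118   0.0417] [-0.74  0.25 -0.01] 0.20839370285572764 8.15
clock: 8.95
position: [0.4246, -0.1414, 0.1678]
ee_rot: [-0.137, 0.694, 0.137, 0.693]
ft_force: [1.7, 0.0, 0.5]
grip_width: 0.211
clock: 9.25
position: [0.3408, -0.1532, 0.1973]
ee_rot: [-0.136, 0.692, 0.138, 0.695]
ft_force: [0.5, 0.2, -0.2]
grip_width: 0.211
```

View pics/r5wrist.png

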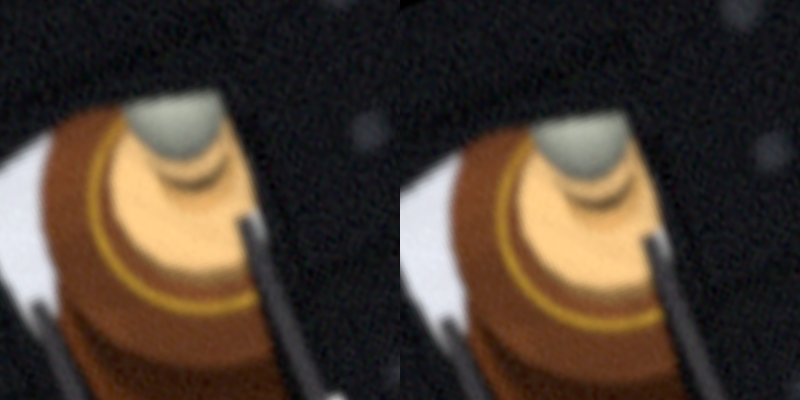

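View pics/r5side.png

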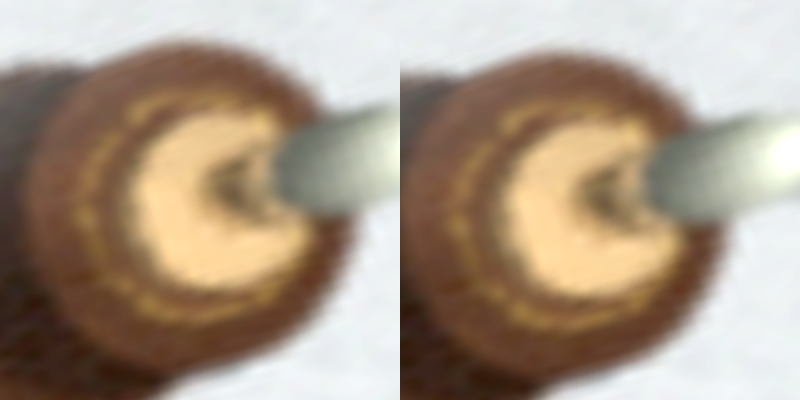

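View pics/r5top.png

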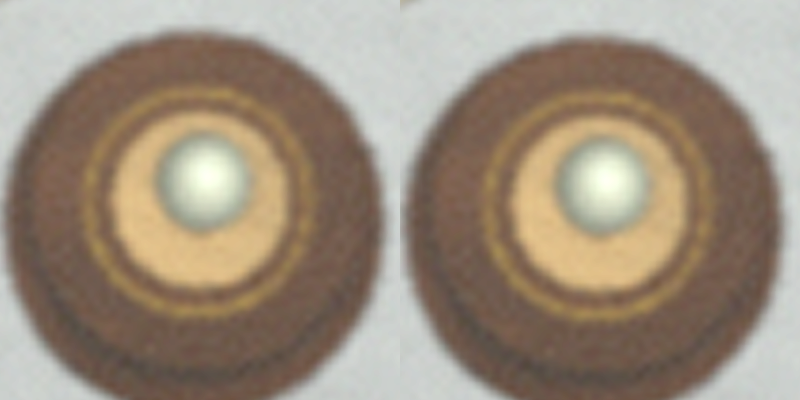

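The top view shows the foot at (200,203) against the ring at (199.5,202.5), at 0.25 mm per pixel, so it is centred within about 0.5 mm with the egg upright. I'll check the bystanders and the egg seat.

```bash
python3 - <<'E'
from h import *
a=cv2.imread('pics/top0.png'); b=cv2.imread('pics/top5.png')
d=cv2.GaussianBlur(cv2.absdiff(a,b),(5,5),0).max(2)[120:300,140:370]
n,l,s,c=cv2.connectedComponentsWithStats((d>15).astype(np.uint8)); print([(x[:4]+[140,120,0,0]).tolist()+[int(x[4])] for x in s[1:]])
t=grab('top'); im=rect(t,.51,-.106,.07,half=.05)   # egg widest height
g=cv2.cvtColor(im,cv2.COLOR_BGR2HSV); m=((g[...,1]<60)&(g[...,2]>90)).astype(np.uint8)
m[:100]=0;m[290:]=0;m[:,:100]=0;m[:,300:]=0
k=np.argwhere(m); print('egg centre', .51+.05-k[:,0].mean()*.00025, -.106+.05-k[:,1].mean()*.00025, len(k)*.00025**2, np.pi*.012**2)
print(manip.get_obs()['clock'])
E
```

```text
[[341, 170, 3, 5, 11], [276, 177, 29, 35, 702], [282, 223, 88, 77, 4652], [321, 290, 1, 1, 1]]
egg centre 0.5097316010058676 -0.10693679798826487 0.0003728125 0.0004523893421169302
9.45
```

View pics/top5.png

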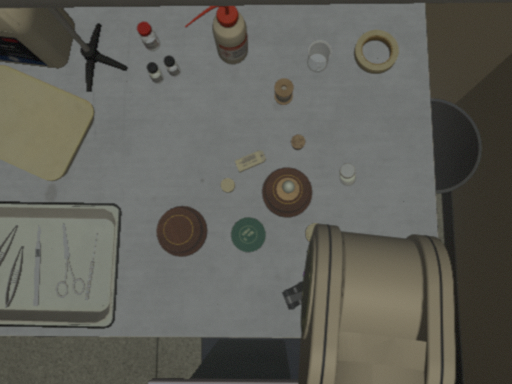

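```bash
python3 - <<'E'
from h import *
a=cv2.imread('pics/top0.png')[155:250,295:365]; b=cv2.imread('pics/top5.png')[155:250,295:365]
cv2.imwrite('pics/cmp.png',cv2.resize(np.hstack([a,b]),None,fx=5.5,fy=5.5,interpolation=2))
a=cv2.imread('pics/side0.png')[150:190,245:285]; b=cv2.imread('pics/side5.png')[150:190,245:285]
cv2.imwrite('pics/cmps.png',cv2.resize(np.hstack([a,b]),None,fx=9,fy=9,interpolation=2))
E
```

```text
(no output)
```

View pics/cmp.png

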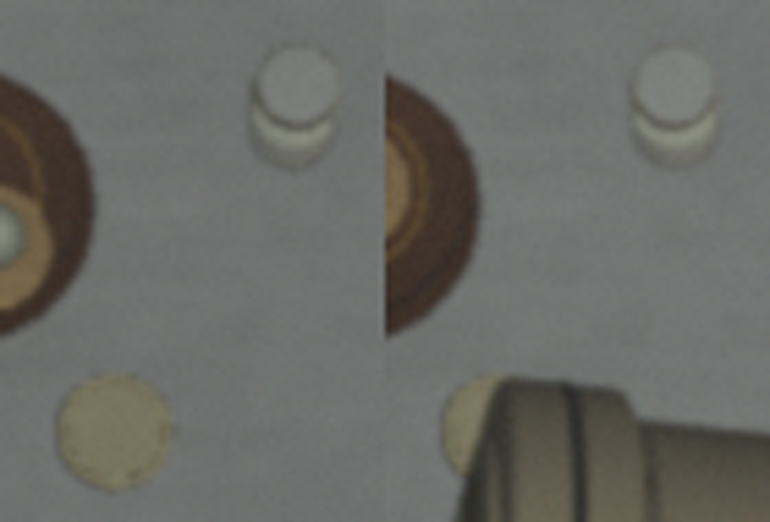

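View pics/cmps.png

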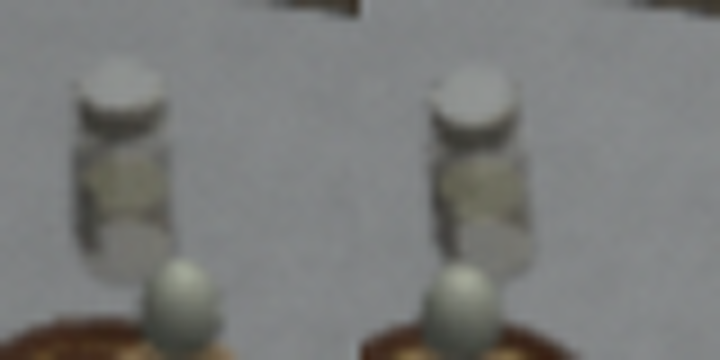

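The vial looks slightly changed, possibly leaning. I'll look again, now.

```bash
python3 - <<'E'
from h import *
t=grab('top','top6.png'); s=grab('side','side6.png')
L=lambda f,y,x,h,w: cv2.imread(f)[y:y+h,x:x+w]
row1=np.hstack([L(f'pics/top{k}.png',155,325,40,45) for k in (0,5,6)])
row2=np.hstack([L(f'pics/side{k}.png',145,240,45,45) for k in (0,5,6)])
cv2.imwrite('pics/cmp6.png',cv2.resize(np.vstack([row1,row2]),None,fx=5.8,fy=5.8,interpolation=2))
o=manip.get_obs(); print(o['clock'],o['ft_force'],o['torque'])
E
```

```text
9.55 [0.34828139 0.38168447 1.38439463] [-0.02011859 -0.02226118 -0.02044206]
```

View pics/cmp6.png

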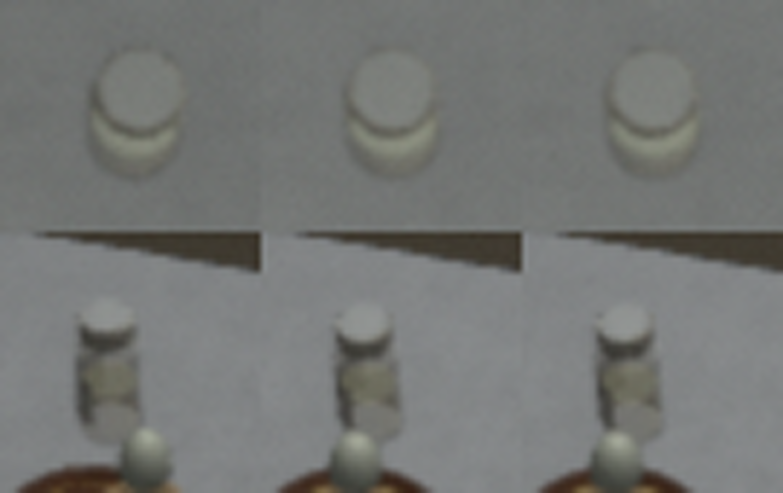

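View pics/side6.png

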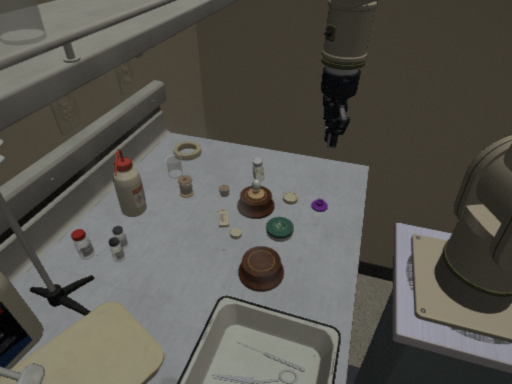

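```bash
python3 - <<'E'
from h import *
t=grab('top'); s=grab('side')
def r(c,u,v):
    K=np.array(c['camera_matrix']); d=c['T'][:3,:3]@np.array([(u-K[0,2])/K[0,0],(v-K[1,2])/K[1,1],1]); return c['T'][:3,3],d/np.linalg.norm(d)
def tri(a,b):
    A=np.zeros((3,3));B=np.zeros(3)
    for o,d in (r(t,*a),r(s,*b)):
        M=np.eye(3)-np.outer(d,d);A+=M;B+=M@o
    return np.linalg.solve(A,B).round(4)
print('cap0',tri((349.1,170.5),(258.4,159.3)),'cap6',tri((347.4,170.5),(257.8,160.5)))
print('base side0',ray(s,259.3,177.4,.003).round(4),'side6',ray(s,259.7,177.4,.003).round(4))
W=cloud(t); k=W[158:192,335:362].reshape(-1,3); k=k[k[:,2]>.06]; print(len(k),np.nanmean(k,0).round(4))
for x in [W[166:176:3,343:353:3,2].round(4)]: print(x)
big=s['color'][130:230,215:315]; cv2.imwrite('pics/s7.png',cv2.resize(big,None,fx=6,fy=6,interpolation=2))
print(manip.get_obs()['clock'])
E
```

```text
cap0 [ 0.537  -0.2185  0.0722] cap6 [ 0.5377 -0.2158  0.0696]
base side0 [ 0.5348 -0.2272  0.003 ] side6 [ 0.5337 -0.2275  0.003 ]
190 [ 0.5381 -0.2145  0.0723]
[[0.0695 0.0725 0.0755 0.0737]
 [0.0722 0.0744 0.0755 0.075 ]
 [0.0729 0.0708 0.0726 0.0771]
 [0.0737 0.0706 0.0744 0.0725]]
9.65
```

View pics/s7.png

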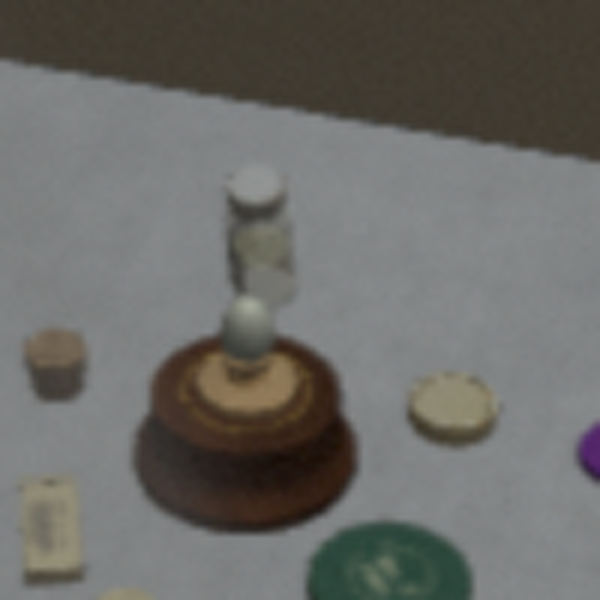

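View pics/side0.png

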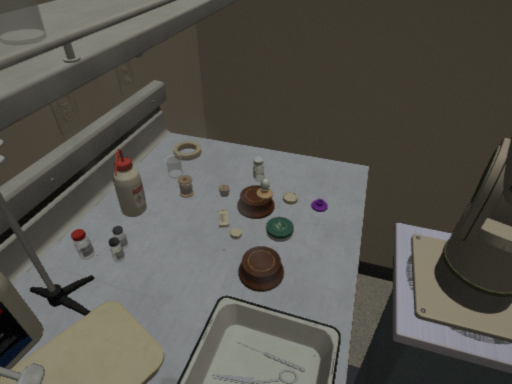

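The vial's small lean was already there before I pushed (picture at 5.15 s) and hasn't changed since. No part of the arm came within several centimetres of it. Touching it would only risk more, so I'm handing in.

```bash
python3 -c "
from workcell import hand_in; print(hand_in())"
```

```text
the job is handed in; nothing more can be done
None
```

The stand now sits centred inside the brass ring with the egg still in its cup. I handed the job in at about 9.7 s of the 45 s allowed.

**What I did:** I set the fingers 18 mm apart and brought them down behind the stand. I pushed low on the foot at about 2 cm/s, sliding it roughly 24 mm in three stages along a heading of 22°. Then I backed the arm away. The readings taken at the end of each stage stayed around 1 N. I did not touch, pinch or lift the egg or stand.

**Last checks:**
- **Centring:** the top camera puts the foot within about 0.5 mm of the ring's centre, with an even gap all round. The side view agrees by eye.
- **Egg:** it is upright, about 0.5 mm from the ring's axis.
- **Cork, tag, tin and jar lid:** they show no change from the first picture.
- **Lid:** the arm covered most of it in the last top view, but it looks unmoved in the side view.

**One check disagreed:** the vial's cap appears about 2–3 mm off its place in the very first picture, as if the vial leans slightly. The side picture at 5.15 s, before any pushing, already seems to show this, and the last pictures show no further change. The gripper passed more than about 8 cm from it by my estimate, so I believe it settled by itself, but I can't prove that. I left it alone.

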